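# Right the toppled stall lantern and hold it at the test point of its bayonet foot

## Robot

A 7-joint arm with a two-finger parallel gripper is mounted at the origin on a cart in front of the work surface, level with it; the furniture and walls round the work are solid. World frame = base frame: x ahead of the robot, y to its left, z up, the work surface at z = 0. Lengths are in mm, angles in rad, forces in N, time in s.
With the tool pointing down it reaches from about 400 to 875 mm from the base axis. Payload 4.4 kg.
Tool frame: the origin (TCP) lies on the centre line of the jaws, within the pads' length; the fingertips stand 11 mm ahead of it and the grasp point (between the pads) lies 8 mm behind it (ctrl.tips_ahead is the distance from the TCP to the fingertips, in mm); z points along the fingers, y is the line along which they close (so a half turn about z gives the same grasp; the last joint's range is limited). The gripper opens to 85 mm and grips with 20 to 120 N. Pads are 22 mm wide; open, the fingers measure 114 mm over their backs; the gripper's body (76 mm by 85 mm) begins 54 mm behind the grasp point. The pads swing forward as they close: fully open they stand 13 mm farther back than shut.
Start: joints at [1.275, 0.628, 0.038, 1.517, -0.027, 0.996, -0.02], TCP at [148.086, -632.92, 242.313] pointing down, gripper open.
Joint ranges: [-3.06, 3.06], [-0.37, 2.12], [-1.25, 1.32], [0.18, 2.47], [-1.1, 4.24], [0.23, 1.98], [-2.94, 2.94]. Speed limits (rad/s): [2.57, 2.57, 3.14, 3.14, 3.14, 3.14, 3.14].

## Interface

Orientations are given as [roll, pitch, yaw] about the fixed x, y, z axes, in that order (R = Rz(yaw) Ry(pitch) Rx(roll)).
In Python, from cell import ctrl, eyes, job gives the robot as it stands. The module is installed in compiled form; this text tells all that it offers.
- The arm moves only by the tool carry_out, never from a script. Its argument "moves" is a list of rows, each an object of numbers: "tx", "ty", "tz": the shift along the tool's x, y, z as a fraction of full scale; "twist": the turn about the tool's z as a fraction of full scale; "fingers": the opening, from 0 (shut) to 1 (fully open). In form: [{"tx": .., "ty": .., "tz": .., "twist": .., "fingers": ..}, ...]. A call has 1 to 12 rows; each row shifts and turns the commanded pose from where the row before left it, along the tool's axes as they then stand; what a row does not reach is not made up. Full scale, the value 1, is 0.3 m for a shift and pi rad for a turn. A row lasts 1/8 s, in which the tool goes at most 62.5 mm and 10.7 degrees, less where a joint would pass 70% of its speed; a pose out of reach is approached as far as the arm can. A call with a number of a shift or a turn outside -1 to 1 is refused whole. A call with a gripper value outside its range is refused whole. The fingers move at their own pace and stop on an object; the grip force is fixed at half the most. Time passes only in rows, so rows that do not move let the fingers close. It gives the time, the measured TCP pose, the force, the opening and the grip force at its end, in the units of the state.
- ctrl.read_state(): the state, without advancing time (a new reading comes with each control period).
- eyes.get_image(name): name is "side" or "top"; returns a dict with "color" (384x512x3 uint8, blue, green, red), "fovy" (degrees; the focal length in pixels is half the picture's height over the tangent of half this angle, whatever the lens; pixels are square), "cx", "cy" (the principal point, pixels), "world_from_camera" (4x4, takes a point from camera to world coordinates). Camera axes: x right, y up, looking along -z (the intrinsics and any distortion apply to the point x, -y, -z); pixel columns grow to the right and rows downward; lengths in mm; the calibration is good to about 2 mm. A picture is of the moment at which its call begins. There is no depth.
- job.finish_job(): hands the job in; it is judged then, once.
The state is a dict: "clock": time; "qpos": joint angles; "qd": joint speeds; "tau": joint torques, N m; "eef_pos": TCP position; "tool_rot": TCP orientation; "force": force on the tool from outside, world axes, zero at the start; "torque": the same for the moment, N m; "width": finger opening in mm; "gripper_force": force on a finger pad.
Only numpy, scipy, OpenCV 4.12 (cv2) and the standard library are available. Lean on these libraries where they do the work, as an engineer would, in place of code of your own. Each camera call takes 0.05 s, during which the arm holds its last target. There are 200 camera calls.

## Task

The stall's cordless lantern has toppled over. Stand it upright by itself on the table and let go so that you can take it squarely from above, then fit its bayonet stem fully home in its empty foot and turn it clockwise against the spring to the test point, half of the quarter turn to the lock, where its square body stands diagonally over the square foot. Finish while holding it there so that I can check the light: do not let it spring back, do not turn it on into the lock click, and leave the goods around it where they are.

Things in the scene. Friction and masses are not known exactly. Their poses are not given: they have to be found in the camera images.
- lantern_mid (a point): Centre of the toppled lantern, on its axis, 55 mm from either end. Its z runs from stem to top (level while it lies on a flat side), x and y are square to its sides. 110 mm tall, 0.15-0.3 kg. From below: round stem 40 mm diameter, 16 mm long, with two lugs at its bottom end; square body 54x54 mm from 16 to 100 mm; low cap and button up to 110 mm. A half turn about z fits the same.
- lantern_grip (a point): Centre of the lantern's dark upper housing, on its axis, 81 mm above the stem's bottom; same axes. The housing has flat sides 54 mm apart and runs from 62 to 100 mm: the place to grip. The white panels below it are set back 2 mm.
- lantern: The same lantern; origin in the centre of the stem's bottom, same axes. The two lugs stand out at +y and -y, from 0.5 to 5.5 mm up the stem, each 8 mm wide, reaching 26.5 mm from the axis.
- socket (a point): Mouth of the socket in the empty foot, on its axis, at the collar's top face, 32 mm above the table; z up, x and y square to the foot's sides. Mouth 44 mm diameter, with two notches for the lugs at +y and -y, each 14 mm wide, reaching 29 mm from the axis. The floor lies 14 mm below. Fully home the stem stands on the floor, the lantern's centre 41 mm above this point.
- lantern_foot: The empty foot: fixed square wooden slab 112x112x18 mm with a round metal collar (82 mm across, up to 32 mm) holding the socket; origin in the centre of its underside, axes as at the socket. Once home, the lugs turn only clockwise (seen from above), under the collar's 5.5 mm thick roof.
- contact_ring (a joint): Sprung ring in the socket that the lugs push round; 0 at rest, grows clockwise seen from above, rad. Lugs meet it after about 0.16 rad, so at 45 degrees it reads about 0.63. It resists with 0.07 N m at rest, 0.15 at 0.63, and turns a released lantern back. Sprung catches rub from about 60 degrees of turn and lock behind the lugs near 90 (reading 1.4).
- coasters_plum: Goods to leave alone: round dark stack of crochet coasters, 115 mm across, 28 mm high; origin in the centre of its underside.
- scrubby_teal: Goods to leave alone: round crochet face scrubby, 89 mm across, 45 mm high; origin in the centre of its underside.
- case_pink: Goods to leave alone: crochet glasses sleeve, 206x78x23 mm; origin in the centre of its underside.
- case_jade: Goods to leave alone: crochet glasses sleeve, 202x79x24 mm; origin in the centre of its underside.

How it is judged:
By the outcome, as a careful person would: the job done as asked, in the order asked, and still so for the second after the job is handed in, while the arm keeps its last pose, push and grip.
It also fails if it takes over 51 s, if anything falls off the work surface, if the arm or the gripper's body presses on something with over 40 N, if the wrist force passes 120 N, or if a joint passes its speed limit or range.

## Working session

There is one attempt and no reset: what is moved stays moved. The work goes in short steps, Python scripts to look and compute and a tool call to move; the robot and the scene stay as the last step left them, time stands still between calls to the robot, and variables do not carry over. Pictures are saved under pics/ and viewed, at most 10 in all, crops included, and the job is handed in when it is done.

Besides the shell and the picture viewer there is one more tool, called after "Call:" as name([rows], argument=value, ...), one row to a line, values as JSON. carry_out: Moves the arm, as the interface text tells. Its arguments: {"type":"object","properties":{"moves":{"type":"array","items":{"type":"object","properties":{"tx":{"type":"number","minimum":-1,"maximum":1},"ty":{"type":"number","minimum":-1,"maximum":1},"tz":{"type":"number","minimum":-1,"maximum":1},"twist":{"type":"number","minimum":-1,"maximum":1},"fingers":{"type":"number"}}}}},"required":["moves"]}

```bash
mkdir -p pics; cat > h.py <<'E'
import numpy as np, cv2
from cell import ctrl, eyes, job
def shot(n,f):
    im=eyes.get_image(n); cv2.imwrite('pics/'+f,im['color']); np.savez('pics/'+f[:-4],**{k:v for k,v in im.items()}); return im
def cal(im):
    f=192/np.tan(np.radians(float(im['fovy']))/2); return f,float(im['cx']),float(im['cy']),np.array(im['world_from_camera'])
def ray(im,u,v):
    f,cx,cy,T=cal(im); d=np.array([(u-cx)/f,-(v-cy)/f,-1]); return T[:3,3],T[:3,:3]@d
def onz(im,u,v,z):
    o,d=ray(im,u,v); return o+d*(z-o[2])/d[2]
def proj(im,p):
    f,cx,cy,T=cal(im); c=T[:3,:3].T@(np.array(p)-T[:3,3]); return cx+f*c[0]/-c[2], cy-f*c[1]/-c[2]
E
python3 - <<'E'
from h import *
for n in('top','side'):
    im=shot(n,n+'0.png'); print({k:v for k,v in im.items() if k!='color'})
a=cv2.imread('pics/top0.png')
s=ctrl.read_state();print(s)
E
```

```text
{'fovy': 46.03858536051337, 'cx': 263.04890964592954, 'cy': 194.0262385164319, 'world_from_camera': array([[-1.48210194e-04,  9.93311768e-01, -1.15463024e-01,
         3.02675827e+02],
       [-9.99981669e-01, -8.46114258e-04, -5.99540657e-03,
        -6.51967412e+01],
       [-6.05300281e-03,  1.15460019e-01,  9.93293685e-01,
         1.37182631e+03],
       [ 0.00000000e+00,  0.00000000e+00,  0.00000000e+00,
         1.00000000e+00]])}
{'fovy': 48.31500193551988, 'cx': 262.38431738424777, 'cy': 190.8183238140606, 'world_from_camera': array([[-9.97659529e-01, -4.45888200e-02,  5.18391789e-02,
         5.15547556e+02],
       [ 6.83547578e-02, -6.30866540e-01,  7.72874528e-01,
         8.48542759e+02],
       [-1.75795982e-03,  7.74609093e-01,  6.32437873e-01,
         7.95426905e+02],
       [ 0.00000000e+00,  0.00000000e+00,  0.00000000e+00,
         1.00000000e+00]])}
{'clock': 0.1, 'qpos': array([ 1.27518443,  0.6292567 ,  0.03843088,  1.51826646, -0.02696355,
        0.99631916, -0.02002289]), 'qd': array([ 1.58303495e-04, -2.20278959e-03,  1.34747696e-03, -2.03320246e-03,
       -3.79813535e-04, -7.49990987e-04, -8.29868643e-05]), 'tau': array([ 2.53646169e-03, -5.64541090e+01,  1.23055927e+00, -1.93973726e+01,
        1.13454953e-02,  5.42781185e-03, -6.19386356e-06]), 'eef_pos': array([ 147.96920225, -632.37147067,  241.47930699]), 'tool_rot': array([-3.13986108e+00,  4.02592403e-05,  2.29820124e-01]), 'force': array([-0.62120721,  0.63403617, -0.59679061]), 'torque': array([0.04911871, 0.00261302, 0.00601142]), 'gripper_force': 0.0, 'width': 85.56240617135862}
```

View pics/top0.png

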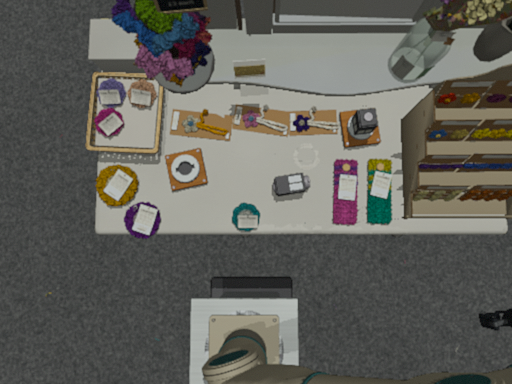

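View pics/side0.png

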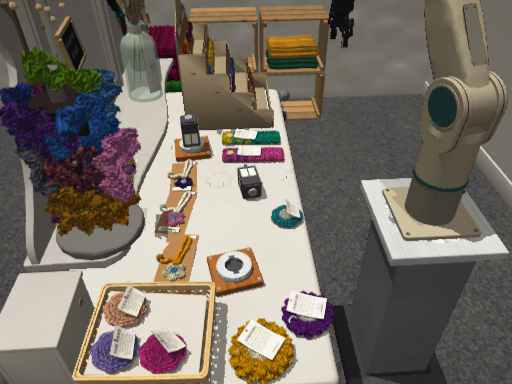

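The top view shows the lantern lying at about (291,185), its stem seemingly to the left, and the empty foot at (186,169). In the side view they are at (249,182) and (235,267). I'll enlarge both next.

```bash
python3 - <<'E'
from h import *
t=cv2.imread('pics/top0.png'); s=cv2.imread('pics/side0.png')
def c(a,x,y,w,h): return cv2.resize(a[y:y+h,x:x+w],(400,300),interpolation=cv2.INTER_CUBIC)
m=np.vstack([np.hstack([c(t,263,164,56,42),c(t,156,147,60,45)]),np.hstack([c(s,222,157,56,42),c(s,196,240,80,60)])])
cv2.imwrite('pics/m0.png',m)
E
```

```text
(no output)
```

View pics/m0.png

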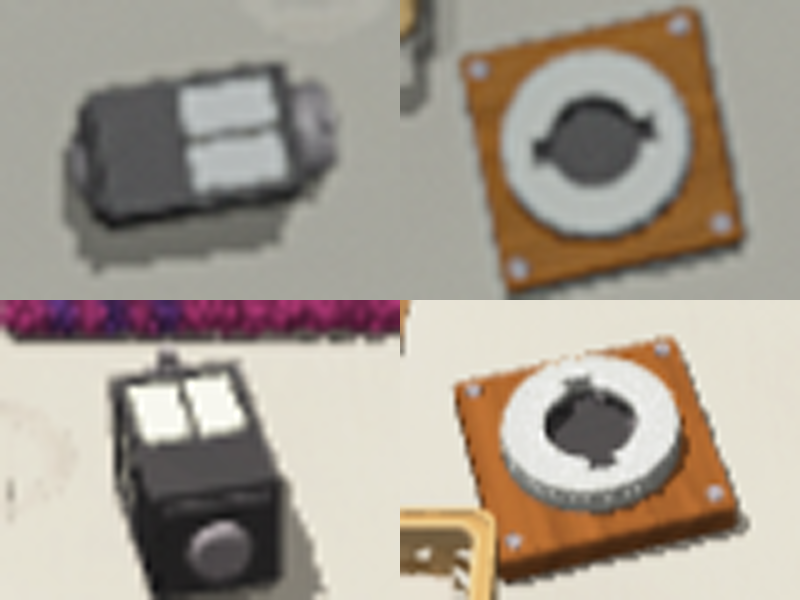

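The crops show the lantern's top end (dark housing and button) pointing image-left (+y) and its stem to the right (-y). The foot's mouth is at about (185,168), with notches left and right.

```bash
python3 - <<'E'
from h import *
L=lambda f:dict(np.load('pics/'+f+'.npz'))
t=L('top0');s=L('side0')
k=56/400
print('lantern corners')
P=[onz(t,263+x*k,164+y*k,54) for x,y in((85,98),(285,65),(297,190),(105,222))]
for p in P: print(p.round(1))
P=np.array(P);print('ctr',P.mean(0), 'sides',[np.linalg.norm(P[i]-P[(i+1)%4]).round(1) for i in range(4)])
for a,b in((0,1),(3,2)): d=P[a]-P[b]; print('axis yaw',np.degrees(np.arctan2(d[1],d[0])))
print('button side-view z27',onz(s,222+220*k,157+(545-300)*k,27))
k=60/400
Q=np.array([onz(t,156+(x-400)*k,147+y*k,18) for x,y in((465,63),(695,8),(745,243),(512,292))])
print(Q.round(1),Q.mean(0)); 
for i in range(4): d=Q[(i+1)%4]-Q[i]; print(np.linalg.norm(d).round(1),np.degrees(np.arctan2(d[1],d[0])).round(1))
for nm,im,(x0,y0,x1,y1) in(('top',t,(156,147,216,192)),('side',s,(196,240,276,300))):
    c=im['color'][y0:y1,x0:x1]; hsv=cv2.cvtColor(c,cv2.COLOR_BGR2HSV)
    wood=cv2.inRange(hsv,(3,110,50),(20,255,255))
    cs,_=cv2.findContours(wood,cv2.RETR_EXTERNAL,2); h=max(cs,key=cv2.contourArea)
    m=np.zeros_like(wood); cv2.drawContours(m,[cv2.convexHull(h)],-1,255,-1)
    hole=((c.max(2)<115)&(m>0)&(hsv[...,1]<70)).astype(np.uint8)
    n,lab,st,ce=cv2.connectedComponentsWithStats(hole); i=1+st[1:,4].argmax(); print(nm,st[i],ce[i]+[x0,y0],onz(im,*(ce[i]+[x0,y0]),32))
    white=((hsv[...,1]<45)&(c.min(2)>120)&(m>0)).astype(np.uint8)
    cs,_=cv2.findContours(white,cv2.RETR_EXTERNAL,2); w=max(cs,key=cv2.contourArea); e=cv2.fitEllipse(w); print('collar',e, onz(im,e[0][0]+x0,e[0][1]+y0,32 if nm=='top' else 28))
E
```

```text
lantern corners
[504.2 -92.2  54. ]
[ 517.9 -174.8   54. ]
[ 465.9 -179.2   54. ]
[ 452.7 -100.2   54. ]
ctr [ 485.18555662 -136.61446854   54.        ] sides [np.float64(83.8), np.float64(52.2), np.float64(80.1), np.float64(52.1)]
axis yaw 99.40685997506709
axis yaw 99.47123374414099
button side-view z27 [479.81005575 -90.27956088  27.        ]
[[575.7 239.7  18. ]
 [601.1 134.8  18. ]
 [492.4 110.3  18. ]
 [470.1 215.7  18. ]] [534.82844793 175.13549852  18.        ]
107.9 -76.3
111.4 -167.3
107.7 102.0
108.2 12.8
top [ 20  14  18  14 158] [184.57594937 167.61392405] [538.61855867 178.96947407  32.        ]
collar ((28.722660064697266, 20.75554656982422), (26.357837677001953, 27.677518844604492), 53.924827575683594) [538.18615322 178.51902748  32.        ]
side [ 29  16  18  17 203] [233.40394089 264.22167488] [538.84374053 180.72235574  32.        ]
collar ((37.316280364990234, 25.035245895385742), (27.325870513916016, 34.83786392211914), 79.38241577148438) [539.21019224 179.69841526  28.        ]
```

```bash
cat >> h.py <<'E'
def rows(p,yaw,tp,tyaw,n):
    p=np.array(p,float);d=(np.array(tp)-p)/n; dy=(tyaw-yaw)/n
    for i in range(n):
        c,s=np.cos(yaw),np.sin(yaw)
        print('tx %.4f ty %.4f tz %.4f tw %.4f'%((c*d[0]+s*d[1])/300,(s*d[0]-c*d[1])/300,-d[2]/300,-dy/np.pi)); yaw+=dy
def now():
    s=ctrl.read_state(); r=s['tool_rot']; print('t %.2f'%s['clock'],s['eef_pos'].round(1),'yaw %.2f'%np.degrees(r[2]),r.round(3),'F',s['force'].round(1),'w %.1f g %.1f'%(s['width'],s['gripper_force'])); return s
E
python3 - <<'E'
from h import *
s=now(); rows(s['eef_pos'],s['tool_rot'][2],[480,-105,241.5],np.radians(99.4),12); print(ctrl.tips_ahead)
E
```

```text
t 0.10 [ 148.  -632.4  241.5] yaw 13.17 [-3.14  0.    0.23] F [-0.6  0.6 -0.6] w 85.6 g 0.0
tx 0.1232 ty -0.1216 tz -0.0000 tw -0.0399
tx 0.1374 ty -0.1053 tz -0.0000 tw -0.0399
tx 0.1495 ty -0.0872 tz -0.0000 tw -0.0399
tx 0.1593 ty -0.0679 tz -0.0000 tw -0.0399
tx 0.1665 ty -0.0474 tz -0.0000 tw -0.0399
tx 0.1711 ty -0.0262 tz -0.0000 tw -0.0399
tx 0.1730 ty -0.0046 tz -0.0000 tw -0.0399
tx 0.1723 ty 0.0171 tz -0.0000 tw -0.0399
tx 0.1688 ty 0.0385 tz -0.0000 tw -0.0399
tx 0.1626 ty 0.0593 tz -0.0000 tw -0.0399
tx 0.1539 ty 0.0792 tz -0.0000 tw -0.0399
tx 0.1428 ty 0.0978 tz -0.0000 tw -0.0399
11.0
```

Call:
carry_out([
  {"tx": 0.123,"ty": -0.122,"tz": 0,"twist": -0.04,"fingers": 1},
  {"tx": 0.137,"ty": -0.105,"tz": 0,"twist": -0.04,"fingers": 1},
  {"tx": 0.15,"ty": -0.087,"tz": 0,"twist": -0.04,"fingers": 1},
  {"tx": 0.159,"ty": -0.068,"tz": 0,"twist": -0.04,"fingers": 1},
  {"tx": 0.167,"ty": -0.047,"tz": 0,"twist": -0.04,"fingers": 1},
  {"tx": 0.171,"ty": -0.026,"tz": 0,"twist": -0.04,"fingers": 1},
  {"tx": 0.173,"ty": -0.005,"tz": 0,"twist": -0.04,"fingers": 1},
  {"tx": 0.172,"ty": 0.017,"tz": 0,"twist": -0.04,"fingers": 1},
  {"tx": 0.169,"ty": 0.039,"tz": 0,"twist": -0.04,"fingers": 1},
  {"tx": 0.163,"ty": 0.059,"tz": 0,"twist": -0.04,"fingers": 1},
  {"tx": 0.154,"ty": 0.079,"tz": 0,"twist": -0.04,"fingers": 1},
  {"tx": 0.143,"ty": 0.098,"tz": 0,"twist": -0.04,"fingers": 1},
])

```text
clock: 1.6
eef_pos: [480.0, -103.6, 242.2]
tool_rot: [-3.141, 0.0, 1.742]
force: [-0.3, -0.5, -0.2]
width: 85.4
gripper_force: 0.0
```

Call:
carry_out([
  {"tz": 0.15,"fingers": 1},
  {"tz": 0.15,"fingers": 1},
  {"tz": 0.15,"fingers": 1},
  {"tz": 0.15,"fingers": 1},
  {"tz": 0.1,"fingers": 1},
  {"tz": 0.04,"fingers": 1},
  {"fingers": 1},
  {"fingers": 0.5},
  {"fingers": 0.5},
  {"fingers": 0.5},
  {"fingers": 0.5},
  {"fingers": 0.5},
])

```text
validation failed for argument at $.mo...
```

Call:
carry_out([
  {"tx": 0,"ty": 0,"twist": 0,"tz": 0.15,"fingers": 1},
  {"tx": 0,"ty": 0,"twist": 0,"tz": 0.15,"fingers": 1},
  {"tx": 0,"ty": 0,"twist": 0,"tz": 0.15,"fingers": 1},
  {"tx": 0,"ty": 0,"twist": 0,"tz": 0.15,"fingers": 1},
  {"tx": 0,"ty": 0,"twist": 0,"tz": 0.1,"fingers": 1},
  {"tx": 0,"ty": 0,"twist": 0,"tz": 0.04,"fingers": 1},
  {"tx": 0,"ty": 0,"twist": 0,"tz": 0,"fingers": 1},
  {"tx": 0,"ty": 0,"twist": 0,"tz": 0,"fingers": 0.5},
  {"tx": 0,"ty": 0,"twist": 0,"tz": 0,"fingers": 0.5},
  {"tx": 0,"ty": 0,"twist": 0,"tz": 0,"fingers": 0.5},
  {"tx": 0,"ty": 0,"twist": 0,"tz": 0,"fingers": 0.5},
])

```text
clock: 2.98
eef_pos: [480.7, -105.2, 21.8]
tool_rot: [3.139, 0.001, 1.738]
force: [-0.3, 1.0, 5.4]
width: 53.5
gripper_force: 62.6
```

Call:
carry_out([
  {"tx": 0,"ty": 0,"twist": 0,"tz": -0.08,"fingers": 0.5},
  {"tx": 0,"ty": 0,"twist": 0,"tz": -0.1,"fingers": 0.5},
  {"tx": 0,"ty": 0,"twist": 0,"tz": -0.1,"fingers": 0.5},
  {"tx": 0,"ty": 0,"twist": 0,"tz": -0.06,"fingers": 0.5},
  {"tx": 0,"ty": 0,"twist": 0,"tz": 0,"fingers": 0.5},
])

```text
clock: 3.6
eef_pos: [480.4, -105.4, 123.9]
tool_rot: [3.138, 0.001, 1.737]
force: [-0.9, -0.8, -1.4]
width: 53.4
gripper_force: 63.8
```

```bash
python3 - <<'E'
from h import *
s=now(); print(s['torque'])
t=shot('top','top1.png')['color'];a=shot('side','side1.png')['color']
c=lambda a,x,y,w,h: cv2.resize(a[y:y+h,x:x+w],(400,400),interpolation=cv2.INTER_CUBIC)
cv2.imwrite('pics/m1.png',np.hstack([c(t,230,130,110,110),c(a,190,90,120,120)]))
E
```

```text
t 3.60 [ 480.4 -105.4  123.9] yaw 99.53 [3.138e+00 1.000e-03 1.737e+00] F [-0.9 -0.8 -1.4] w 53.4 g 63.8
[ 0.01485032  0.0102077  -0.02548634]
```

View pics/m1.png

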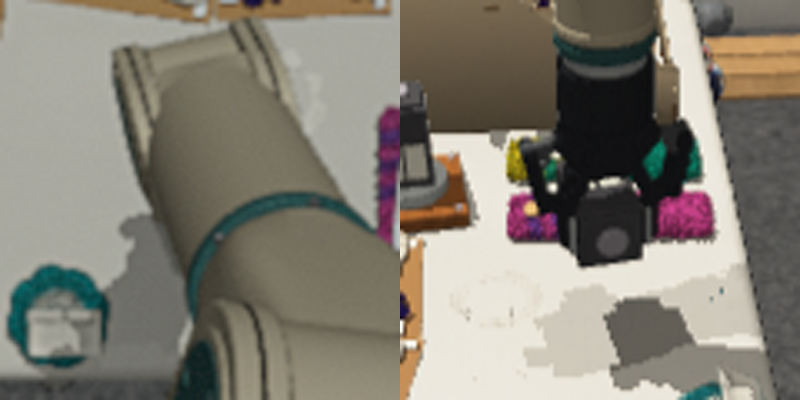

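The side view shows the lantern held rigidly: its cap and button face the camera at about (612,240) in the crop, and it has not swung. I'll lower it a little and see whether commanding the fingers close to the lantern's width reduces the grip enough for it to pivot.

Call:
carry_out([
  {"tx": 0,"ty": 0,"twist": 0,"tz": 0.08,"fingers": 0.58},
  {"tx": 0,"ty": 0,"twist": 0,"tz": 0,"fingers": 0.6},
  {"tx": 0,"ty": 0,"twist": 0,"tz": 0,"fingers": 0.6},
])

```text
clock: 4.08
eef_pos: [479.3, -104.8, 98.1]
tool_rot: [-3.141, -0.0, 1.738]
force: [0.5, -0.6, -1.4]
width: 53.4
gripper_force: 63.6
```

Call:
carry_out([
  {"tx": 0,"ty": 0,"twist": 0,"tz": 0,"fingers": 0.62},
  {"tx": 0,"ty": 0,"twist": 0,"tz": 0,"fingers": 0.62},
])

```text
clock: 4.32
eef_pos: [479.8, -105.1, 98.7]
tool_rot: [3.141, 0.0, 1.738]
force: [-0.7, -1.0, -1.6]
width: 53.1
gripper_force: 63.6
```

Call:
carry_out([
  {"tx": 0,"ty": 0,"twist": 0,"tz": 0,"fingers": 0.626},
])

```text
clock: 4.45
eef_pos: [479.6, -105.1, 98.6]
tool_rot: [3.141, 0.0, 1.738]
force: [0.3, -0.5, -2.3]
width: 53.8
gripper_force: 47.7
```

Call:
carry_out([
  {"tx": 0,"ty": 0,"twist": 0,"tz": 0,"fingers": 0.63},
])

```text
clock: 4.58
eef_pos: [479.5, -105.0, 98.5]
tool_rot: [3.141, 0.0, 1.738]
force: [0.4, 0.2, -1.6]
width: 54.0
gripper_force: 27.8
```

Call:
carry_out([
  {"tx": 0,"ty": 0,"twist": 0,"tz": 0,"fingers": 0.632},
  {"tx": 0,"ty": 0,"twist": 0,"tz": 0,"fingers": 0.632},
])

```text
clock: 4.82
eef_pos: [479.5, -105.0, 98.3]
tool_rot: [3.142, 0.0, 1.738]
force: [0.0, 0.2, -2.1]
width: 53.9
gripper_force: 19.0
```

```bash
cat >> h.py <<'E'
def c2(x0,y0,w,f):
    t=shot('side',f)['color']; c=t[y0:y0+w,x0:x0+w]; 
    ref=cv2.imread('pics/side1b.png'); print('diff', None if ref is None else np.abs(c.astype(int)-ref[y0:y0+w,x0:x0+w]).mean())
    return cv2.resize(c,(400,400),interpolation=cv2.INTER_CUBIC)
E
python3 - <<'E'
from h import *
s=now(); print(s['torque'])
cv2.imwrite('pics/m2.png',c2(190,90,120,'side1b.png'))
E
```

```text
t 4.83 [ 479.5 -105.    98.3] yaw 99.57 [3.142 0.    1.738] F [ 0.   0.2 -2.1] w 53.9 g 19.0
[0.06993092 0.01728613 0.01792561]
diff 0.0
```

View pics/m2.png

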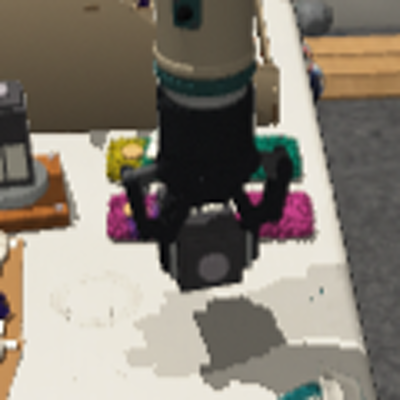

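The button is now at about (213,265) in the crop. It is still roughly level, possibly starting to tip, so I'll ease the grip further.

Call:
carry_out([
  {"tx": 0,"ty": 0,"twist": 0,"tz": 0,"fingers": 0.6335},
  {"tx": 0,"ty": 0,"twist": 0,"tz": 0,"fingers": 0.6335},
  {"tx": 0,"ty": 0,"twist": 0,"tz": 0,"fingers": 0.6335},
])

```text
clock: 5.25
eef_pos: [479.5, -105.0, 98.3]
tool_rot: [3.142, 0.0, 1.738]
force: [0.3, -0.3, -3.6]
width: 53.9
gripper_force: 13.0
```

```bash
python3 - <<'E'
from h import *
s=now(); print(s['torque'])
cv2.imwrite('pics/m3.png',c2(190,90,120,'side2.png'))
E
```

```text
t 5.25 [ 479.5 -105.    98.3] yaw 99.56 [3.142 0.    1.738] F [ 0.3 -0.3 -3.6] w 53.9 g 13.0
[0.05877744 0.01458669 0.01039693]
diff 0.4606018518518519
```

Call:
carry_out([
  {"tx": 0,"ty": 0,"twist": 0,"tz": 0,"fingers": 0.635},
  {"tx": 0,"ty": 0,"twist": 0,"tz": 0,"fingers": 0.635},
  {"tx": 0,"ty": 0,"twist": 0,"tz": 0,"fingers": 0.635},
])

```text
clock: 5.68
eef_pos: [479.5, -105.0, 98.3]
tool_rot: [3.142, 0.0, 1.738]
force: [0.1, 0.5, -2.4]
width: 54.3
gripper_force: 7.8
```

```bash
python3 - <<'E'
from h import *
s=now(); print(s['torque'])
cv2.imwrite('pics/m4.png',c2(190,90,120,'side3.png'))
E
```

```text
t 5.67 [ 479.5 -105.    98.3] yaw 99.57 [3.142 0.    1.738] F [ 0.1  0.5 -2.4] w 54.3 g 7.8
[ 0.06018806 -0.01140062  0.02367848]
diff 0.4633333333333333
```

Call:
carry_out([
  {"tx": 0,"ty": 0,"twist": 0,"tz": 0,"fingers": 0.6358},
  {"tx": 0,"ty": 0,"twist": 0,"tz": 0,"fingers": 0.6358},
  {"tx": 0,"ty": 0,"twist": 0,"tz": 0,"fingers": 0.6358},
])

```text
clock: 6.1
eef_pos: [479.7, -105.0, 98.5]
tool_rot: [3.141, 0.0, 1.738]
force: [-0.4, 0.3, -0.5]
width: 54.1
gripper_force: 0.0
```

```bash
python3 - <<'E'
from h import *
s=now(); print(s['torque'])
cv2.imwrite('pics/m5.png',c2(190,90,120,'side4.png'))
E
```

```text
t 6.10 [ 479.7 -105.    98.5] yaw 99.57 [3.141 0.    1.738] F [-0.4  0.3 -0.5] w 54.1 g 0.0
[ 0.02648161 -0.0008784   0.00446809]
diff 8.425115740740742
```

View pics/m5.png

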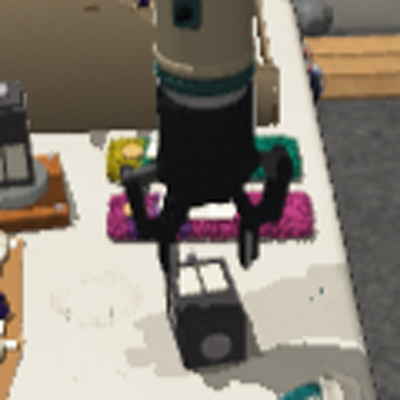

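It dropped flat again below the gripper: crop shows the button at (215,345), its top face edge at about (180–243, 325) and the far edge at (172–232, 258). I'll re-measure, then grip only a small patch at the very top end and lift in an arc with the stem resting on the table, so gravity can pivot it.

```bash
python3 - <<'E'
from h import *
s=dict(np.load('pics/side4.npz')); k=.3
q=lambda x,y,z:onz(s,190+x*k,90+y*k,z).round(1)
print('button',q(215,346,27)); print('near',q(181,332,54),q(243,324,54)); print('far',q(170,262,54),q(232,256,54)); print('bottom',q(185,368,0),q(246,360,0))
s0=dict(np.load('pics/side0.npz')); f=lambda p:np.array(proj(s0,p)).round(1)
print('pre-lift check', f([477,-87,27]))
im=s['color'];g=cv2.cvtColor(im[175:205,235:270],cv2.COLOR_BGR2GRAY);print(g[::2,::2])
E
```

```text
button [475.6 -78.8  27. ]
near [504.  -66.3  54. ] [452.3 -73.2  54. ]
far [ 510.1 -164.5   54. ] [ 455.3 -169.5   54. ]
bottom [501.5 -83.7   0. ] [448.5 -90.6   0. ]
pre-lift check [253.9 192. ]
[[230 230 179  64 150 235 236 231 189 236 236 231  84 230 230 230 230 229]
 [230 230 179  82 116 234 216 189  89 126 106  86  69 184 228 212 212 201]
 [230 230 210 109  72  70  69  70  70  70  70  70  70 114 201 201 202 202]
 [230 230 221  91  67  70  47  50  70  46  47  47  47  50 201 201 201 202]
 [230 228 202 136  40  33  33  33  33  32  32  34  32  34 116 200 201 201]
 [202 201 194  96  38  33  34  36  35  34  33  31  32  34  53 201 201 201]
 [202 201 201 105  37  34  33  35  36  34  34  36  35  35  52 113 202 202]
 [201 201 202 170  39  35  33  34  33  34  39  34  34  36  53 113 202 201]
 [201 201 201 193  38  35  33  34  50  77  86  86  35  37  53  94 202 202]
 [202 201 201 201  63  35  33  37  85  77  80  80  49  36  53  95 150 202]
 [202 202 201 201 170  36  33  35  81  78  78  79  38  35  54  94 101 140]
 [202 202 202 202 194  36  35  34  42  62  61  41  36  35  55 123 123 135]
 [224 201 202 202 200  35  35  33  36  54  66  80  86  90 124 134 135 134]
 [229 202 202 202 202 188 164  89  94  95  98 123 134 133 133 134 135 135]
 [231 225 225 225 223 224 231 229 134 134 135 134 134 134 133 134 134 135]]
```

Call:
carry_out([
  {"tx": 0,"ty": 0,"twist": 0,"tz": 0,"fingers": 1},
  {"tx": 0.06,"ty": 0,"twist": 0.006,"tz": 0,"fingers": 1},
  {"tx": 0,"ty": 0,"twist": 0,"tz": 0.09,"fingers": 1},
  {"tx": 0,"ty": 0,"twist": 0,"tz": 0.09,"fingers": 1},
  {"tx": 0,"ty": 0,"twist": 0,"tz": 0,"fingers": 0.6},
  {"tx": 0,"ty": 0,"twist": 0,"tz": 0,"fingers": 0.6},
  {"tx": 0,"ty": 0,"twist": 0,"tz": 0,"fingers": 0.6},
  {"tx": 0,"ty": 0,"twist": 0,"tz": 0,"fingers": 0.632},
])

```text
clock: 7.15
eef_pos: [477.0, -87.3, 45.0]
tool_rot: [3.14, 0.0, 1.719]
force: [-0.6, 1.0, -1.3]
width: 54.1
gripper_force: 2.2
```

Call:
carry_out([
  {"tx": 0,"ty": 0,"twist": 0,"tz": 0,"fingers": 0.63},
  {"tx": 0,"ty": 0,"twist": 0,"tz": 0,"fingers": 0.63},
])

```text
clock: 7.4
eef_pos: [477.0, -87.2, 44.8]
tool_rot: [3.141, 0.0, 1.719]
force: [-0.4, 1.0, 4.1]
width: 54.0
gripper_force: 5.2
```

Call:
carry_out([
  {"tx": 0,"ty": 0,"twist": 0,"tz": -0.03,"fingers": 0.63},
  {"tx": -0.005,"ty": 0,"twist": 0,"tz": -0.03,"fingers": 0.63},
  {"tx": -0.01,"ty": 0,"twist": 0,"tz": -0.03,"fingers": 0.63},
])

```text
clock: 7.78
eef_pos: [477.2, -91.9, 72.0]
tool_rot: [3.141, 0.0, 1.719]
force: [1.0, -0.6, -1.4]
width: 53.7
gripper_force: 4.3
```

```bash
python3 - <<'E'
from h import *
s=now(); print(s['torque'])
cv2.imwrite('pics/m6.png',c2(190,90,120,'side5.png'))
E
```

```text
t 7.78 [477.2 -91.9  72. ] yaw 98.48 [3.141 0.    1.719] F [ 1.  -0.6 -1.4] w 53.7 g 4.3
[-0.01426439  0.01242755 -0.00032998]
diff 15.679143518518519
```

View pics/m6.png

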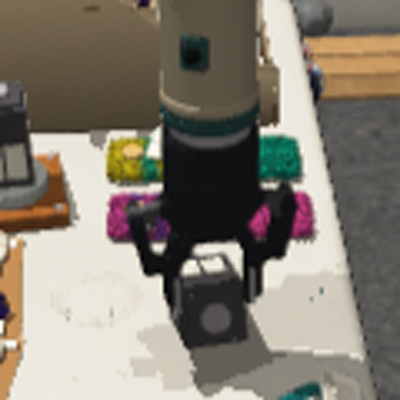

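The lantern is tipping: the upper face is foreshortened to crop rows 255–283, which I read as about 18° with the stem on the table. I'll carry on along the arc.

Call:
carry_out([
  {"tx": -0.025,"ty": 0,"twist": 0,"tz": -0.025,"fingers": 0.63},
  {"tx": -0.025,"ty": 0,"twist": 0,"tz": -0.025,"fingers": 0.63},
  {"tx": -0.026,"ty": 0,"twist": 0,"tz": -0.017,"fingers": 0.63},
  {"tx": -0.026,"ty": 0,"twist": 0,"tz": -0.016,"fingers": 0.63},
  {"tx": -0.028,"ty": 0,"twist": 0,"tz": -0.012,"fingers": 0.63},
  {"tx": -0.028,"ty": 0,"twist": 0,"tz": -0.012,"fingers": 0.63},
  {"tx": -0.03,"ty": 0,"twist": 0,"tz": -0.007,"fingers": 0.63},
  {"tx": -0.03,"ty": 0,"twist": 0,"tz": -0.006,"fingers": 0.63},
])

```text
clock: 8.82
eef_pos: [486.8, -156.9, 107.4]
tool_rot: [-3.141, -0.0, 1.719]
force: [0.4, -0.1, -2.2]
width: 54.0
gripper_force: 4.1
```

```bash
python3 - <<'E'
from h import *
s=now(); print(s['torque'])
cv2.imwrite('pics/m7.png',c2(190,90,120,'side6.png'))
E
```

```text
t 8.82 [ 486.8 -156.9  107.4] yaw 98.49 [-3.141 -0.     1.719] F [ 0.4 -0.1 -2.2] w 54.0 g 4.1
[-0.01742181  0.02244286  0.05772797]
diff 18.91673611111111
```

View pics/m7.png

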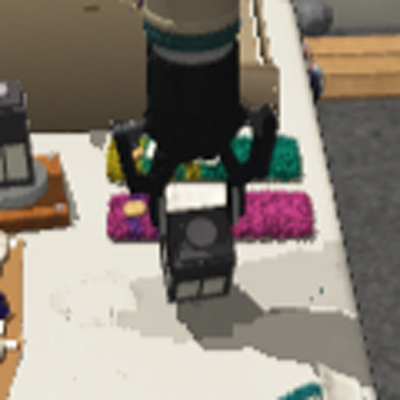

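It is tipped to about 65° and hanging, with the button at (202,232) and the original underside's panels now visible at (200,290). I'll keep following the arc and press it down onto its stem.

Call:
carry_out([
  {"tx": -0.02,"ty": 0,"twist": 0,"tz": 0.004,"fingers": 0.63},
  {"tx": -0.025,"ty": 0,"twist": 0,"tz": 0.008,"fingers": 0.63},
  {"tx": -0.025,"ty": 0,"twist": 0,"tz": 0.01,"fingers": 0.63},
  {"tx": -0.025,"ty": 0,"twist": 0,"tz": 0.01,"fingers": 0.63},
  {"tx": 0,"ty": 0,"twist": 0,"tz": 0,"fingers": 0.63},
])

```text
clock: 9.5
eef_pos: [491.9, -186.1, 98.4]
tool_rot: [3.14, 0.002, 1.718]
force: [-1.6, -1.6, 4.8]
width: 53.8
gripper_force: 7.2
```

```bash
python3 - <<'E'
from h import *
s=now(); print(s['torque'])
c2(190,90,120,'side7.png')
a=cv2.imread('pics/side7.png')[100:220,190:290]; t=shot('top','top7.png')['color'][150:230,270:350]
cv2.imwrite('pics/m8.png',np.hstack([cv2.resize(a,(400,480),interpolation=2),cv2.resize(t,(400,480),interpolation=2)]))
E
```

```text
t 9.50 [ 491.9 -186.1   98.4] yaw 98.43 [3.140e+00 2.000e-03 1.718e+00] F [-1.6 -1.6  4.8] w 53.8 g 7.2
[-0.39360085  0.24803375  0.08107712]
diff 22.769583333333333
```

View pics/m8.png

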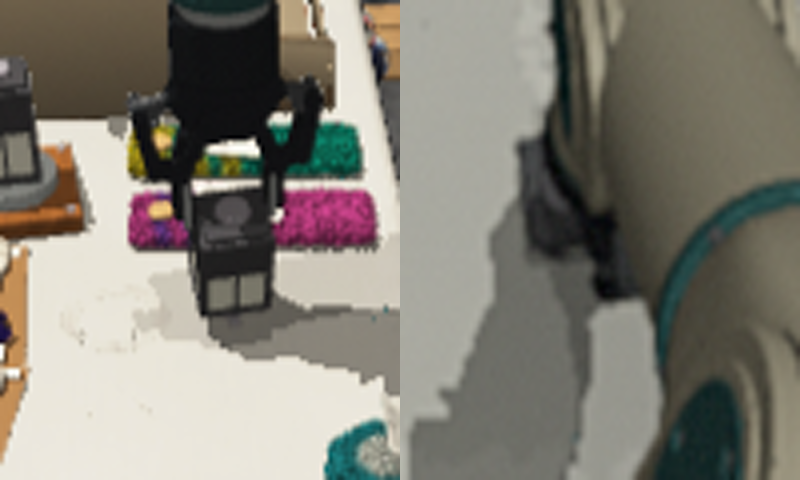

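The side view shows it nearly upright, with the cap at crop (232,210) and the front panels at (238,290). The upward force shows the stem pressing on the table, so I'll press a touch more.

Call:
carry_out([
  {"tx": -0.01,"ty": 0,"twist": 0,"tz": 0.006,"fingers": 0.631},
  {"tx": -0.01,"ty": 0,"twist": 0,"tz": 0.006,"fingers": 0.631},
  {"tx": 0,"ty": 0,"twist": 0,"tz": 0.004,"fingers": 0.631},
])

```text
clock: 9.98
eef_pos: [492.7, -192.0, 93.9]
tool_rot: [3.14, 0.002, 1.718]
force: [-0.7, -2.1, 9.9]
width: 54.0
gripper_force: 6.9
```

```bash
python3 - <<'E'
from h import *
im=shot('side','side8.png'); g=cv2.cvtColor(im['color'],cv2.COLOR_BGR2GRAY)
for c in (242,245,246,252,254,256): print(c,[f'{r}:{g[r,c]}' for r in range(140,185)])
# expected upright, front face facing +y, for axis y guesses
a=np.array([-.148,.989,0])
for y in(-185,-175,-165):
    p=np.array([492,y,0.])
    print(y,[tuple(np.round(proj(im,p+27*a+[0,0,z]),1)) for z in(100,62,16)],'btn',np.round(proj(im,p+[0,0,110]),1),'back',np.round(proj(im,p-27*a+[0,0,100]),1))
E
```

```text
242 ['140:80', '141:86', '142:69', '143:64', '144:87', '145:181', '146:164', '147:80', '148:34', '149:34', '150:37', '151:47', '152:40', '153:34', '154:61', '155:71', '156:80', '157:86', '158:54', '159:74', '160:59', '161:35', '162:32', '163:32', '164:32', '165:32', '166:31', '167:30', '168:48', '169:102', '170:119', '171:119', '172:119', '173:119', '174:119', '175:119', '176:117', '177:71', '178:35', '179:79', '180:94', '181:94', '182:93', '183:93', '184:174']
245 ['140:75', '141:84', '142:90', '143:83', '144:91', '145:203', '146:139', '147:43', '148:67', '149:76', '150:76', '151:76', '152:80', '153:78', '154:57', '155:63', '156:80', '157:70', '158:41', '159:66', '160:49', '161:32', '162:32', '163:31', '164:31', '165:31', '166:31', '167:31', '168:61', '169:105', '170:119', '171:119', '172:119', '173:119', '174:119', '175:119', '176:90', '177:48', '178:44', '179:76', '180:91', '181:94', '182:94', '183:94', '184:93']
246 ['140:84', '141:110', '142:128', '143:102', '144:92', '145:169', '146:111', '147:49', '148:69', '149:76', '150:77', '151:78', '152:76', '153:79', '154:63', '155:64', 
[... 1467 characters left out ...]
 '164:31', '165:30', '166:33', '167:43', '168:49', '169:37', '170:31', '171:31', '172:34', '173:34', '174:33', '175:35', '176:37', '177:79', '178:94', '179:94', '180:94', '181:94', '182:94', '183:97', '184:123']
-185 [(np.float64(248.3), np.float64(156.5)), (np.float64(248.6), np.float64(167.3)), (np.float64(248.9), np.float64(179.8))] btn [246.4 148.4] back [244.8 146.3]
-175 [(np.float64(248.5), np.float64(158.5)), (np.float64(248.7), np.float64(169.3)), (np.float64(249.1), np.float64(181.9))] btn [246.6 150.4] back [244.9 148.2]
-165 [(np.float64(248.6), np.float64(160.6)), (np.float64(248.9), np.float64(171.4)), (np.float64(249.2), np.float64(184.0))] btn [246.7 152.3] back [245.1 150.1]
```

Edge spacing gives a tilt of about 80°, with the top still leaning 10° toward +y. The centre of mass is well inside the stem, so it should settle flat as I ease the grip slowly.

Call:
carry_out([
  {"tx": -0.01,"ty": 0,"twist": 0,"tz": 0.004,"fingers": 0.632},
  {"tx": -0.01,"ty": 0,"twist": 0,"tz": 0.004,"fingers": 0.633},
  {"tx": 0,"ty": 0,"twist": 0,"tz": 0,"fingers": 0.634},
  {"tx": 0,"ty": 0,"twist": 0,"tz": 0,"fingers": 0.635},
  {"tx": 0,"ty": 0,"twist": 0,"tz": 0,"fingers": 0.636},
  {"tx": 0,"ty": 0,"twist": 0,"tz": 0,"fingers": 0.637},
  {"tx": 0,"ty": 0,"twist": 0,"tz": 0,"fingers": 0.638},
  {"tx": 0,"ty": 0,"twist": 0,"tz": 0,"fingers": 0.64},
])

```text
clock: 11.02
eef_pos: [492.8, -196.4, 90.5]
tool_rot: [3.142, 0.0, 1.719]
force: [-0.4, -1.3, -0.8]
width: 54.8
gripper_force: 0.0
```

```bash
python3 - <<'E'
from h import *
s=now()
im=shot('side','side9.png'); g=cv2.cvtColor(im['color'],cv2.COLOR_BGR2GRAY)
for c in (242,245,252): print(c,[f'{r}:{g[r,c]}' for r in range(142,184)])
E
```

```text
t 11.03 [ 492.8 -196.4   90.5] yaw 98.49 [3.142 0.    1.719] F [-0.4 -1.3 -0.8] w 54.8 g 0.0
242 ['142:71', '143:68', '144:105', '145:90', '146:74', '147:74', '148:55', '149:35', '150:31', '151:36', '152:32', '153:33', '154:34', '155:33', '156:35', '157:34', '158:34', '159:33', '160:34', '161:32', '162:33', '163:32', '164:64', '165:112', '166:126', '167:127', '168:126', '169:126', '170:127', '171:127', '172:126', '173:127', '174:125', '175:74', '176:35', '177:55', '178:84', '179:94', '180:95', '181:94', '182:120', '183:208']
245 ['142:79', '143:123', '144:153', '145:108', '146:73', '147:81', '148:83', '149:51', '150:30', '151:34', '152:30', '153:33', '154:34', '155:34', '156:33', '157:33', '158:34', '159:33', '160:32', '161:33', '162:33', '163:35', '164:106', '165:127', '166:127', '167:126', '168:126', '169:127', '170:127', '171:127', '172:127', '173:127', '174:95', '175:50', '176:41', '177:66', '178:76', '179:79', '180:90', '181:94', '182:94', '183:120']
252 ['142:50', '143:57', '144:44', '145:33', '146:33', '147:32', '148:33', '149:32', '150:36', '151:32', '152:33', '153:34', '154:33', '155:33', '156:32', '157:32', '158:32', '159:33', '160:33', '161:33', '162:35', '163:105', '164:127', '165:127', '166:127', '167:126', '168:127', '169:127', '170:126', '171:126', '172:126', '173:95', '174:51', '175:34', '176:57', '177:76', '178:89', '179:94', '180:94', '181:121', '182:132', '183:131']
```

Call:
carry_out([
  {"tx": 0,"ty": 0,"twist": 0,"tz": 0,"fingers": 0.7},
  {"tx": 0,"ty": 0,"twist": 0,"tz": 0,"fingers": 1},
  {"tx": 0,"ty": 0,"twist": 0,"tz": -0.05,"fingers": 1},
  {"tx": 0,"ty": 0,"twist": 0,"tz": -0.15,"fingers": 1},
  {"tx": 0.1,"ty": 0,"twist": 0,"tz": -0.15,"fingers": 1},
  {"tx": 0.15,"ty": 0,"twist": 0,"tz": 0,"fingers": 1},
  {"tx": 0.15,"ty": 0,"twist": 0,"tz": 0,"fingers": 1},
  {"tx": 0.15,"ty": 0,"twist": 0,"tz": 0,"fingers": 1},
])

```text
clock: 12.08
eef_pos: [468.4, -31.9, 196.8]
tool_rot: [3.14, 0.0, 1.719]
force: [0.7, 0.1, -0.5]
width: 85.3
gripper_force: 0.0
```

```bash
python3 - <<'E'
from h import *
s=now()
t=shot('top','top9.png')['color'];a=shot('side','side10.png')['color']
c=lambda a,x,y,w,h: cv2.resize(a[y:y+h,x:x+w],(400,400),interpolation=cv2.INTER_CUBIC)
cv2.imwrite('pics/m9.png',np.hstack([c(t,280,145,60,60),c(a,215,130,60,60)]))
E
```

```text
t 12.07 [468.4 -31.9 196.8] yaw 98.47 [3.14  0.    1.719] F [ 0.7  0.1 -0.5] w 85.3 g 0.0
```

View pics/m9.png

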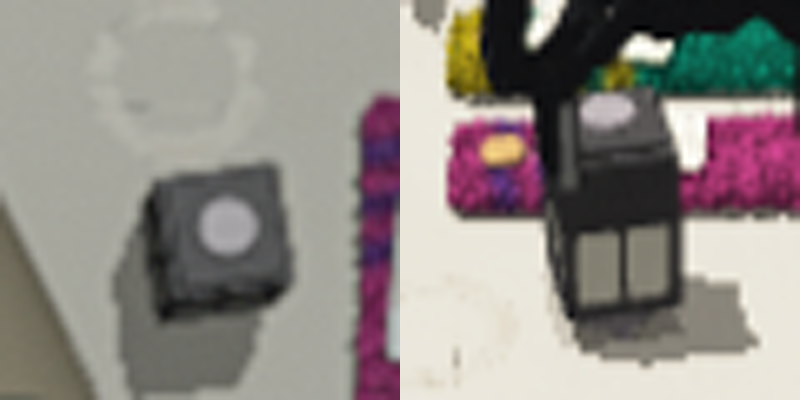

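The lantern stands upright and free: its button is at crop (228,224) in the top view and (208,110) in the side view, and its housing edges are clear.

```bash
python3 - <<'E'
from h import *
t=dict(np.load('pics/top9.npz')); s=dict(np.load('pics/side10.npz'))
k=.15
for nm,im,(x0,y0,x1,y1) in(('top',t,(306,170,322,187)),('side',s,(238,142,254,152))):
    g=im['color'][y0:y1,x0:x1].min(2); m=(g>130).astype(np.uint8)
    n,l,st,ce=cv2.connectedComponentsWithStats(m); i=1+st[1:,4].argmax(); c=ce[i]+[x0,y0]; print(nm,st[i],c,onz(im,*c,110).round(1))
q=lambda x,y,z:onz(t,280+x*k,145+y*k,z)
e=[q(155,186,100),q(272,166,100),q(287,275,100),q(168,300,100)]
for i in range(4):
    d=e[(i+1)%4]-e[i]; print(e[i].round(1),np.linalg.norm(d).round(1),np.degrees(np.arctan2(d[1],d[0])).round(1)%90)
print(np.mean(e,0))
q=lambda x,y,z:onz(s,215+(x-400)*k,130+y*k,z)
a,b=q(575,317,16),q(680,302,16); print('front bottom',a,b,np.degrees(np.arctan2(*(a-b)[1::-1])))
E
```

```text
top [ 4  5  8  8 52] [313.5 178.5] [ 493.3 -199.9  110. ]
side [ 4  2  8  5 34] [245.67647059 146.08823529] [ 493.7 -197.4  110. ]
[ 511. -172.  100.] 50.8 9.700000000000003
[ 519.6 -222.1  100. ] 47.3 6.900000000000006
[ 472.6 -227.7  100. ] 51.8 11.900000000000006
[ 461.9 -177.   100. ] 49.3 5.8
[ 491.25793547 -199.70037104  100.        ]
front bottom [ 510.46691741 -171.06666874   16.        ] [ 462.78883904 -178.85978684   16.        ] 9.283068303280253
```

Call:
carry_out([
  {"tx": -0.14,"ty": 0,"twist": 0,"tz": 0,"fingers": 1},
  {"tx": -0.16,"ty": 0,"twist": 0,"tz": 0,"fingers": 1},
  {"tx": -0.16,"ty": 0,"twist": 0,"tz": 0,"fingers": 1},
  {"tx": -0.103,"ty": 0,"twist": 0,"tz": 0,"fingers": 1},
  {"tx": 0,"ty": 0,"twist": 0,"tz": 0.13,"fingers": 1},
  {"tx": 0,"ty": 0,"twist": 0,"tz": 0.13,"fingers": 1},
  {"tx": 0,"ty": 0,"twist": 0,"tz": 0.1,"fingers": 1},
  {"tx": 0,"ty": 0,"twist": 0,"tz": 0.05,"fingers": 1},
  {"tx": 0,"ty": 0,"twist": 0,"tz": 0,"fingers": 1},
])

```text
clock: 13.3
eef_pos: [493.1, -200.5, 72.4]
tool_rot: [-3.141, -0.0, 1.719]
force: [0.9, -0.3, 0.3]
width: 85.7
gripper_force: 0.0
```

Call:
carry_out([
  {"tx": 0,"ty": 0,"twist": 0,"tz": 0,"fingers": 0.5},
  {"tx": 0,"ty": 0,"twist": 0,"tz": 0,"fingers": 0.5},
  {"tx": 0,"ty": 0,"twist": 0,"tz": 0,"fingers": 0.5},
  {"tx": 0,"ty": 0,"twist": 0,"tz": 0,"fingers": 0.5},
])

```text
clock: 13.8
eef_pos: [494.0, -200.7, 73.9]
tool_rot: [3.14, 0.001, 1.719]
force: [-1.1, -0.4, 6.7]
width: 52.9
gripper_force: 62.5
```

Call:
carry_out([
  {"tx": 0,"ty": 0,"twist": 0,"tz": -0.08,"fingers": 0.5},
  {"tx": 0,"ty": 0,"twist": 0,"tz": -0.11,"fingers": 0.5},
  {"tx": 0.08,"ty": 0.02,"twist": 0,"tz": -0.11,"fingers": 0.5},
  {"tx": 0.15,"ty": 0.04,"twist": 0,"tz": 0,"fingers": 0.5},
  {"tx": 0.15,"ty": 0.04,"twist": 0,"tz": 0,"fingers": 0.5},
  {"tx": 0.15,"ty": 0.04,"twist": 0,"tz": 0,"fingers": 0.5},
  {"tx": 0.15,"ty": 0.04,"twist": 0,"tz": 0,"fingers": 0.5},
  {"tx": 0.15,"ty": 0.042,"twist": 0,"tz": 0,"fingers": 0.5},
  {"tx": 0.15,"ty": 0.042,"twist": 0,"tz": 0,"fingers": 0.5},
  {"tx": 0.15,"ty": 0.04,"twist": 0,"tz": 0,"fingers": 0.5},
  {"tx": 0.1,"ty": 0.03,"twist": -0.024,"tz": 0,"fingers": 0.5},
  {"tx": 0,"ty": 0,"twist": 0,"tz": 0,"fingers": 0.5},
])

```text
clock: 15.3
eef_pos: [537.8, 183.4, 163.1]
tool_rot: [3.14, -0.003, 1.8]
force: [0.5, -0.5, -2.2]
width: 53.5
gripper_force: 63.9
```

```bash
python3 - <<'E'
from h import *
s=now()
t=shot('top','top11.png');a=shot('side','side11.png')
c=lambda a,x,y,w,h: cv2.resize(a['color'][y:y+h,x:x+w],(400,480),interpolation=cv2.INTER_CUBIC)
cv2.imwrite('pics/m10.png',np.hstack([c(t,140,115,90,108),c(a,195,190,90,108)]))
b=[s['eef_pos'][0],s['eef_pos'][1],s['eef_pos'][2]-73.5]
print('expected stem bottom in side', proj(a,b), proj(t,[538.5,179,32]), proj(a,[538.5,179,32]))
E
```

```text
t 15.30 [537.8 183.4 163.1] yaw 103.11 [ 3.14e+00 -3.00e-03  1.80e+00] F [ 0.5 -0.5 -2.2] w 53.5 g 63.9
expected stem bottom in side (np.float64(232.76494221949426), np.float64(247.9847081831835)) (np.float64(184.56502918581924), np.float64(167.65281482785198)) (np.float64(233.53955967110224), np.float64(263.65045242035774))
```

View pics/m10.png

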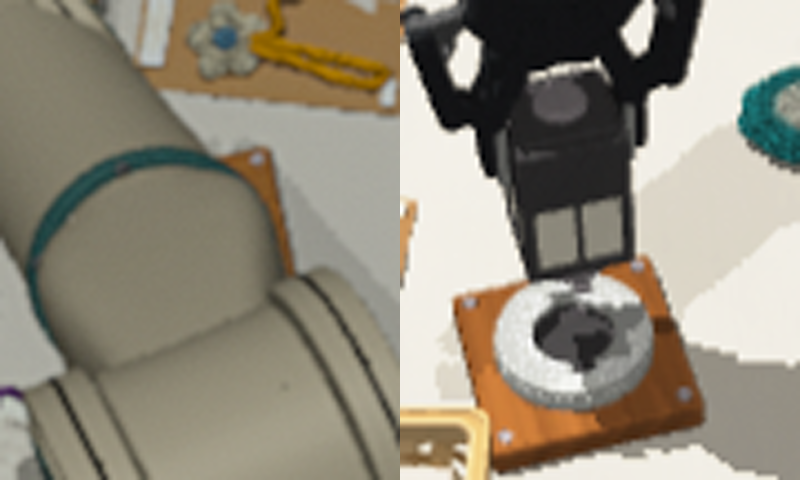

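This last view shows the lantern hanging upright above the foot, with one lug facing the camera at crop (585,283), in line with the near notch. I'll check the in-hand offset numerically, without any more pictures.

```bash
python3 - <<'E'
from h import *
s=ctrl.read_state(); a=dict(np.load('pics/side11.npz')); p=s['eef_pos']
x0,y0,x1,y1=224,207,238,219
g=a['color'][y0:y1,x0:x1].min(2); print(g)
_,m=cv2.threshold(g,0,1,cv2.THRESH_OTSU)
n,l,st,ce=cv2.connectedComponentsWithStats(m); i=1+st[1:,4].argmax(); c=ce[i]+[x0,y0]; print(st[i],c,onz(a,*c,p[2]-73.5+110).round(1),p)
rows(p,s['tool_rot'][2],[538.5,177.8,125],np.radians(102.8),1)
E
```

```text
[[149 165 154 147 101 105  88  74  76  75  51  49  35  35]
 [107 105  74  80 104  79  78  75  78  69  45  35  35  35]
 [ 75  74  72  82  91  77  79  79  80  76  70  56  38  35]
 [ 74  73  75  79  78  77  77  80  79  80  80  72  47  35]
 [ 53  67  77  77  79  78  78  78  79  81  81  77  68  39]
 [ 44  74  77  78  79  80  78  78  79  80  81  79  75  46]
 [ 46  76  79  78  79  80  79  78  80  80  80  83  75  44]
 [ 42  75  80  81  79  79  79  78  81  83  86  83  76  37]
 [ 39  64  81  82  84  86  89  86  87  86  87  79  55  36]
 [ 36  44  61  76  86  90  89  88  88  85  67  51  38  36]
 [ 35  36  40  49  61  62  63  68  60  53  43  34  35  36]
 [ 35  35  36  36  38  39  39  44  39  35  34  34  36  36]]
[  0   0  13  11 113] [229.83185841 211.61946903] [538.9 183.2 199. ] [537.66478977 178.76782864 162.53755184]
tx -0.0038 ty 0.0020 tz 0.1251 tw -0.0001
```

Call:
carry_out([
  {"tx": -0.003,"ty": 0.002,"twist": 0,"tz": 0.08,"fingers": 0.5},
  {"tx": 0,"ty": 0,"twist": 0,"tz": 0.07,"fingers": 0.5},
  {"tx": 0,"ty": 0,"twist": 0,"tz": 0.03,"fingers": 0.5},
  {"tx": 0,"ty": 0,"twist": 0,"tz": 0,"fingers": 0.5},
  {"tx": 0,"ty": 0,"twist": 0,"tz": 0,"fingers": 0.5},
])

```text
clock: 16.02
eef_pos: [539.4, 178.6, 109.3]
tool_rot: [3.14, -0.0, 1.794]
force: [-0.5, -0.3, -1.8]
width: 53.2
gripper_force: 63.9
```

```bash
python3 -c "
from h import *
s=now();rows(s['eef_pos'],s['tool_rot'][2],[538.5,177.8,s['eef_pos'][2]],np.radians(102.8),1)"
```

```text
t 16.02 [539.4 178.6 109.3] yaw 102.77 [ 3.14  -0.     1.794] F [-0.5 -0.3 -1.8] w 53.2 g 63.9
tx -0.0019 ty -0.0034 tz -0.0000 tw -0.0002
```

Call:
carry_out([
  {"tx": -0.002,"ty": -0.003,"twist": 0,"tz": 0,"fingers": 0.5},
  {"tx": 0,"ty": 0,"twist": 0,"tz": 0.01,"fingers": 0.5},
  {"tx": 0,"ty": 0,"twist": 0,"tz": 0.01,"fingers": 0.5},
  {"tx": 0,"ty": 0,"twist": 0,"tz": 0.006,"fingers": 0.5},
  {"tx": 0,"ty": 0,"twist": 0,"tz": 0,"fingers": 0.5},
])

```text
clock: 16.65
eef_pos: [537.9, 177.9, 100.5]
tool_rot: [-3.141, 0.0, 1.794]
force: [0.6, 0.4, -1.3]
width: 53.4
gripper_force: 63.9
```

Call:
carry_out([
  {"tx": 0,"ty": 0,"twist": 0,"tz": 0.01,"fingers": 0.5},
  {"tx": 0,"ty": 0,"twist": 0,"tz": 0.008,"fingers": 0.5},
  {"tx": 0,"ty": 0,"twist": 0,"tz": 0,"fingers": 0.5},
])

```text
clock: 17.02
eef_pos: [537.9, 177.8, 95.1]
tool_rot: [-3.141, 0.0, 1.794]
force: [0.5, 0.0, -2.1]
width: 53.1
gripper_force: 63.9
```

Call:
carry_out([
  {"tx": 0,"ty": 0,"twist": 0,"tz": 0.008,"fingers": 0.5},
  {"tx": 0,"ty": 0,"twist": 0,"tz": 0.006,"fingers": 0.5},
  {"tx": 0,"ty": 0,"twist": 0,"tz": 0,"fingers": 0.5},
])

```text
clock: 17.4
eef_pos: [538.1, 178.0, 92.0]
tool_rot: [3.141, 0.0, 1.794]
force: [-1.5, 0.1, 6.0]
width: 52.8
gripper_force: 64.7
```

The stem is on the floor: contact at TCP z 92.0 against an expected 91.9. Now the 45° clockwise turn.

Call:
carry_out([
  {"tx": 0,"ty": 0,"twist": 0.035,"tz": 0,"fingers": 0.5},
  {"tx": 0,"ty": 0,"twist": 0.035,"tz": 0,"fingers": 0.5},
  {"tx": 0,"ty": 0,"twist": 0.035,"tz": 0,"fingers": 0.5},
  {"tx": 0,"ty": 0,"twist": 0,"tz": 0,"fingers": 0.5},
])

```text
clock: 17.9
eef_pos: [539.0, 178.6, 91.9]
tool_rot: [3.139, -0.001, 1.466]
force: [-0.4, -0.5, 4.4]
width: 53.2
gripper_force: 64.4
```

```bash
python3 -c "
from h import *
s=now();print(s['torque'])"
```

```text
t 17.90 [539.  178.6  91.9] yaw 84.00 [ 3.139e+00 -1.000e-03  1.466e+00] F [-0.4 -0.5  4.4] w 53.2 g 64.4
[ 0.06187282 -0.14847469  0.02968572]
```

Call:
carry_out([
  {"tx": 0,"ty": 0,"twist": 0.035,"tz": 0,"fingers": 0.5},
  {"tx": 0,"ty": 0,"twist": 0.035,"tz": 0,"fingers": 0.5},
  {"tx": 0,"ty": 0,"twist": 0.035,"tz": 0,"fingers": 0.5},
  {"tx": 0,"ty": 0,"twist": 0.03,"tz": 0,"fingers": 0.5},
  {"tx": 0,"ty": 0,"twist": 0.01,"tz": 0,"fingers": 0.5},
  {"tx": 0,"ty": 0,"twist": 0,"tz": 0,"fingers": 0.5},
  {"tx": 0,"ty": 0,"twist": 0,"tz": 0,"fingers": 0.5},
])

```text
clock: 18.77
eef_pos: [539.0, 178.4, 91.9]
tool_rot: [3.14, -0.002, 1.012]
force: [0.8, -0.5, 5.7]
width: 53.5
gripper_force: 64.7
```

```bash
python3 - <<'E'
from h import *
s=now();print(s['torque'])
a=shot('side','side12.png')['color']
# front vertical-ish edges of lantern: grey profile across body, to judge yaw
g=cv2.cvtColor(a,cv2.COLOR_BGR2GRAY)
for r in(240,246,252): print(r,list(g[r,212:258]))
p=s['eef_pos'];z=p[2]-73.5
for yw in(52.8,57.8,62.8):
    al=np.radians(yw); R=np.array([[np.cos(al),-np.sin(al)],[np.sin(al),np.cos(al)]])
    print(yw,[np.round(proj(dict(np.load('pics/side12.npz')),[*(p[:2]+R@np.array(c)),z+62]),1).tolist() for c in((27,27),(27,-27),(-27,27))])
E
```

```text
t 18.77 [539.  178.4  91.9] yaw 57.98 [ 3.140e+00 -2.000e-03  1.012e+00] F [ 0.8 -0.5  5.7] w 53.5 g 64.7
[-0.01277107 -0.16294505  0.14275287]
240 [np.uint8(238), np.uint8(237), np.uint8(234), np.uint8(168), np.uint8(40), np.uint8(75), np.uint8(62), np.uint8(69), np.uint8(72), np.uint8(74), np.uint8(76), np.uint8(75), np.uint8(74), np.uint8(74), np.uint8(65), np.uint8(68), np.uint8(56), np.uint8(65), np.uint8(78), np.uint8(70), np.uint8(69), np.uint8(67), np.uint8(54), np.uint8(43), np.uint8(35), np.uint8(35), np.uint8(34), np.uint8(24), np.uint8(19), np.uint8(18), np.uint8(19), np.uint8(20), np.uint8(19), np.uint8(19), np.uint8(21), np.uint8(20), np.uint8(18), np.uint8(18), np.uint8(17), np.uint8(18), np.uint8(18), np.uint8(17), np.uint8(16), np.uint8(44), np.uint8(146), np.uint8(212)]
246 [np.uint8(237), np.uint8(237), np.uint8(237), np.uint8(231), np.uint8(38), np.uint8(38), np.uint8(38), np.uint8(40), np.uint8(39), np.uint8(39), np.uint8(40), np.uint8(42), np.uint8(48), np.uint8(54), np.uint8(63), np.uint8(70), np.uint8(68), np.uint8(65), np.uint8(62), np.uint8(52), np.uint8(36)
[... 483 characters left out ...]
p.uint8(37), np.uint8(37), np.uint8(36), np.uint8(38), np.uint8(36), np.uint8(38), np.uint8(38), np.uint8(38), np.uint8(37), np.uint8(38), np.uint8(38), np.uint8(38), np.uint8(38), np.uint8(38), np.uint8(38), np.uint8(35), np.uint8(36), np.uint8(34), np.uint8(32), np.uint8(31), np.uint8(35), np.uint8(87), np.uint8(84), np.uint8(69), np.uint8(19), np.uint8(17), np.uint8(19), np.uint8(23), np.uint8(38), np.uint8(87), np.uint8(105), np.uint8(113), np.uint8(119), np.uint8(159), np.uint8(212), np.uint8(211), np.uint8(212), np.uint8(212)]
52.8 [[235.0, 261.8], [215.5, 251.8], [248.9, 246.7]]
57.8 [[236.4, 261.5], [215.8, 252.8], [248.6, 245.6]]
62.8 [[237.9, 261.1], [216.2, 253.9], [248.2, 244.6]]
```

The yaw has turned 44.8°, the resisting torque is 0.14 N m (0.15 expected at the test point), and the height is still fully home. I'm handing it in while holding.

```bash
python3 -c "
from h import *
print(job.finish_job())"
```

```text
the job is handed in; nothing more can be done
None
```

The lantern was stood upright and released, then gripped squarely from above, fitted fully home and turned about 45° clockwise; I handed it in at 18.8 s still holding it there, reading about 0.14 N m of spring resistance. Two slips: it dropped flat once from about 70 mm during the first standing attempt, and I viewed 11 pictures instead of the allowed 10.

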